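# Unhook the pail past the safety keeper

## Task

The little blue utensil pail hangs on the yellow safety hook of its stand. Hold it by its wooden grip, press its steel cross-plate gently back against the sprung keeper until the keeper is fully open, lift it out of the hook and draw it off towards the front, never straining the hook or keeper with more than 15 N and never touching the stand, hook or keeper with the gripper. Then set the pail down softly, upright in the middle of the round cork mat, let go, and leave everything else as it stands.

Things in the scene. Friction and masses are not known exactly. Their poses are not given: they have to be found in the camera images.
- stand: Heavy steel stand fixed to the worktop. Origin on the worktop straight below the middle of the hook's seat; -x is the open front of the hook (towards the robot, within 0.3 rad), +z up. Base plate 10 mm high, x = -25 to 100 mm, 100 mm wide in y. Post 18 mm thick, 174 mm high, at x = 80 mm. From it a yellow arm, 14 mm wide in y and 18 mm thick, runs forward to form the hook.
- stand_arm (a point): Nominal hook point, 138 mm above the stand's origin. The arm's reach differs from case to case and is not measured: in what follows the hook lies up to 5 mm to either side in x. Tip's inner wall: x = -15.5 mm. Behind the plate stands the sprung keeper, 30 mm wide: a round push bar (front at x = 6 mm, 12 mm above the seat) and a red nose that reaches over the plate, 40 to 46 mm above the seat.
- keeper_stop (a point): Where the cross-plate's middle is with the keeper at its rigid stop, for the nominal reach (so up to 5 mm wrong in x): 12 mm behind stand_arm, 17 mm above the seat. Pressing the plate back tilts the keeper back: 1 to 2 N at first, 6 to 8 N near the stop, then rising steeply. Only in about the last 1 mm before the stop is the nose clear of the plate; lifted earlier, the plate jams under it.
- pail: Blue pail, 0.25 to 0.5 kg, origin at the middle of its underside, +z up; 66 mm wide at the bottom, 84 mm at the rim, which is 60 mm high. Its handle frame stands fixed in its own yz plane: steel rods 7 mm thick at y = +-44 mm carry a cross-plate and a wooden grip. It starts hanging upright in the hook, axes along the stand's, its underside 18 mm above the worktop.
- pail_plate (a point): Middle of the steel cross-plate, 137 mm above the pail's underside: 10 mm thick in x, 92 mm in y, 34 mm high. At the start its lower edge rests on the seat and the keeper's push bar is 0 to 10 mm behind its back; the nose is 6 mm above its top. Held back with the keeper open it lifts straight up; with its lower edge over 14 mm above the seat it can be drawn forward over the tip.
- pail_grip (a point): Middle of the wooden grip (10 mm thick in x, 96 mm in y, 24 mm high), 196 mm above the pail's underside. Pinch it from above across its thickness (fingers closing along the pail's x). Fingertips up to 22 mm below this point stay above the keeper. A firm grip (40 N or more) keeps the pail from tilting in the fingers when pressed back.
- mat: Round cork mat fixed on the worktop, diameter 110 mm, 8 mm thick, origin at the middle of its underside.
- mug_white: White mug, 94 mm high, bystander, origin under its middle.
- jam_jar: Jam jar with a green lid, 62 mm across, 86 mm high, bystander, origin under its middle.
- spice_jar: Spice jar with a red cap, 41 mm across, 105 mm high, bystander, origin under its middle.

How it is judged:
By the outcome, as a careful person would: the job done as asked, in the order asked, and still so for the second after the job is handed in, with the robot touching nothing.
It also fails if it takes over 66 s, if anything falls off the work surface, if the arm or the gripper's body presses on something with over 40 N, if the wrist force passes 120 N, or if a joint passes its speed limit or range.

## Robot

A 7-joint arm with a two-finger parallel gripper is mounted at the origin on a cart in front of the work surface, level with it; the furniture and walls round the work are solid. World frame = base frame: x ahead of the robot, y to its left, z up, the work surface at z = 0. Lengths are in m, angles in degrees, forces in N, time in s.
With the tool pointing down it reaches from about 0.425 to 0.925 m from the base axis. Payload 6.8 kg.
Tool frame: the origin (TCP) lies on the centre line of the jaws, within the pads' length; the fingertips stand 25 mm ahead of it and the grasp point (between the pads) lies 6 mm ahead of it; z points along the fingers, y is the line along which they close (so a half turn about z gives the same grasp; the last joint's range is limited). The gripper opens to 85 mm and grips with 20 to 120 N. Pads are 22 mm wide; open, the fingers measure 114 mm over their backs; the gripper's body (76 mm by 85 mm) begins 54 mm behind the grasp point. The pads swing forward as they close: fully open they stand 13 mm farther back than shut.
Start: joints at [62.962, 27.33, 1.283, 89.118, -0.659, 63.558, -4.761], TCP at [0.24, -0.631, 0.256] pointing down, gripper open.
Joint ranges: [-169.35, 169.35], [-19.33, 120.38], [-80.79, 83.38], [13.8, 139.57], [-78.32, 258.32], [9.67, 109.79], [-169.56, 169.56]. Speed limits (degrees/s): [136.94, 136.94, 180, 180, 180, 180, 180].

## Interface

Orientations are given as [roll, pitch, yaw] about the fixed x, y, z axes, in that order (R = Rz(yaw) Ry(pitch) Rx(roll)).
In Python, from station import env gives the robot as it stands. The module is installed in compiled form; this text tells all that it offers.
- The arm moves only by the shell command python3 -m inch 'ROWS'. ROWS is text: rows parted by semicolons, each of 5 numbers parted by spaces: the opening, from 0 (shut) to 1 (fully open), then the shift along the tool's x, y, z in units of 50 mm (1.0 is 50 mm), then the turn about the tool's z in units of 8 degrees (1.0 is 8 degrees). A call has 1 to 8 rows; each row is the pose to reach, as a shift and turn from the pose commanded when the call began, along the tool's axes at that moment; what a row does not reach only later rows make up. A row lasts 1/8 s, in which the tool goes at most 62.5 mm and 10.7 degrees, less where a joint would pass 70% of its speed; a pose out of reach is approached as far as the arm can. A call with a gripper value outside its range is refused whole. The fingers move at their own pace and stop on an object; the grip force is fixed at half the most. Time passes only in rows, so rows that repeat a pose let the fingers close. It gives the time, the measured TCP pose, the force, the opening and the grip force at its end, in the units of the state.
- env.read_state(): the state, without advancing time (a new reading comes with each control period).
- env.read_camera(name): name is "scene" or "top" or "wrist"; returns the picture (420x560x3 uint8, red, green, blue); there is no depth.
- env.calibration(name): a dict with "intrinsics" (3x3 intrinsics, pixels), "R" (3x3) and "t" (3): a world point X has camera coordinates R X + t. Camera axes: x right, y down, z forward; pixel columns grow to the right and rows downward; lengths in m; the calibration is good to about 2 mm. A picture is of the moment at which its call begins: read the wrist's pose just before it. calibration takes no time and is no camera call; for the wrist camera it gives the pose at the moment of the call.
- env.finish_job(): hands the job in; it is judged then, once.
The state is a dict: "t": time; "joints": joint angles; "joint_vel": joint speeds; "effort": joint torques, N m; "eef_pos": TCP position; "ee_rot": TCP orientation; "force": force on the tool from outside, world axes, zero at the start; "torque": the same for the moment, N m; "grip_width": finger opening in m; "gripper_force": force on a finger pad.
Only numpy, scipy, OpenCV 4.12 (cv2) and the standard library are available. Lean on these libraries where they do the work, as an engineer would, in place of code of your own. Each camera call takes 0.05 s, during which the arm holds its last target. There are 200 camera calls.

## Working session

There is one attempt and no reset: what is moved stays moved. The work goes in short steps, Python scripts to look and compute and a shell command to move; the robot and the scene stay as the last step left them, time stands still between calls to the robot, and variables do not carry over. Pictures are saved under pics/ and viewed, at most 10 in all, crops included, and the job is handed in when it is done.

```bash
mkdir -p pics; python3 - <<'E'
from station import env
import cv2,numpy as np
s=env.read_state();print({k:np.round(s[k],3).tolist() for k in('t','eef_pos','ee_rot','force','grip_width')})
for n in("scene","top"):
    im=env.read_camera(n);cv2.imwrite(f"pics/{n}0.png",im[:,:,::-1])
    c=env.calibration(n);print(n,np.round(c['intrinsics'],1).tolist(),np.round(c['R'],3).tolist(),np.round(c['t'],3).tolist())
E
```

```text
{'t': 0.0, 'eef_pos': [0.24, -0.63, 0.255], 'ee_rot': [-179.897, 0.009, 20.842], 'force': [0.024, -0.251, -0.199], 'grip_width': 0.085}
scene [[490.7, 0.0, 281.9], [0.0, 490.7, 218.5], [0.0, 0.0, 1.0]] [[-0.817, -0.576, -0.014], [-0.401, 0.586, -0.704], [0.414, -0.57, -0.71]] [0.354, 0.296, 1.238]
top [[462.5, 0.0, 274.0], [0.0, 462.5, 215.0], [0.0, 0.0, 1.0]] [[0.019, -1.0, 0.015], [-0.996, -0.02, -0.083], [0.084, -0.013, -0.996]] [-0.029, 0.468, 1.223]
```

View pics/scene0.png

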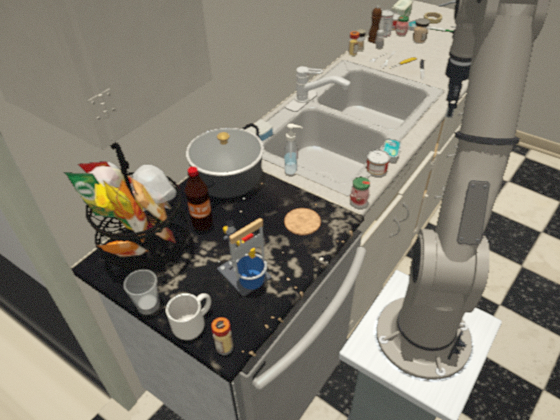

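View pics/top0.png

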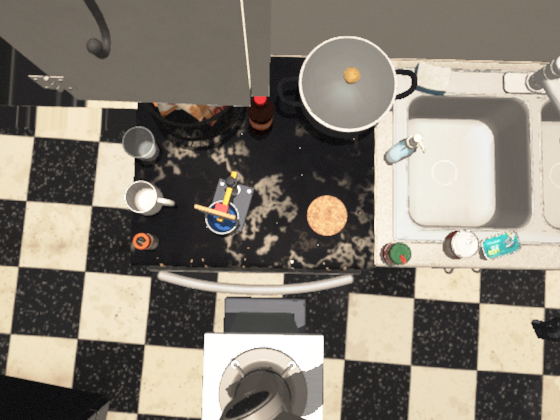

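The scene view shows the pail on its stand near (250,265) and the mat near (302,221). In the top view the grip is near (215,212) and the mat at (327,216). I'll enlarge both views around the pail.

```bash
python3 - <<'E'
import cv2,numpy as np
a=cv2.imread("pics/scene0.png")[205:305,205:285]
b=cv2.imread("pics/top0.png")[160:245,185:260]
a=cv2.resize(a,None,fx=5,fy=5,interpolation=cv2.INTER_CUBIC);b=cv2.resize(b,None,fx=5,fy=5,interpolation=cv2.INTER_CUBIC)
o=np.zeros((500,775,3),np.uint8);o[:500,:400]=a;o[:425,400:775]=b;cv2.imwrite("pics/crop1.png",o)
t=cv2.imread("pics/top0.png");
h=cv2.cvtColor(t,cv2.COLOR_BGR2HSV);m=cv2.inRange(h,(5,60,130),(20,255,255));m[:, :290]=0;m[:,365:]=0;m[:180]=0;m[250:]=0
y,x=np.nonzero(m);print("mat top",x.min(),x.max(),y.min(),y.max(),x.mean(),y.mean())
t=cv2.imread("pics/scene0.png");h=cv2.cvtColor(t,cv2.COLOR_BGR2HSV);m=cv2.inRange(h,(5,60,130),(20,255,255));k=np.zeros_like(m);k[200:245,278:328]=1;m*=k
y,x=np.nonzero(m);print("mat scene",x.min(),x.max(),y.min(),y.max(),x.mean(),y.mean())
E
```

```text
mat top 294 364 195 249 327.05455904334826 215.66890881913304
mat scene 284 320 204 234 302.0880829015544 220.78626943005182
```

View pics/crop1.png

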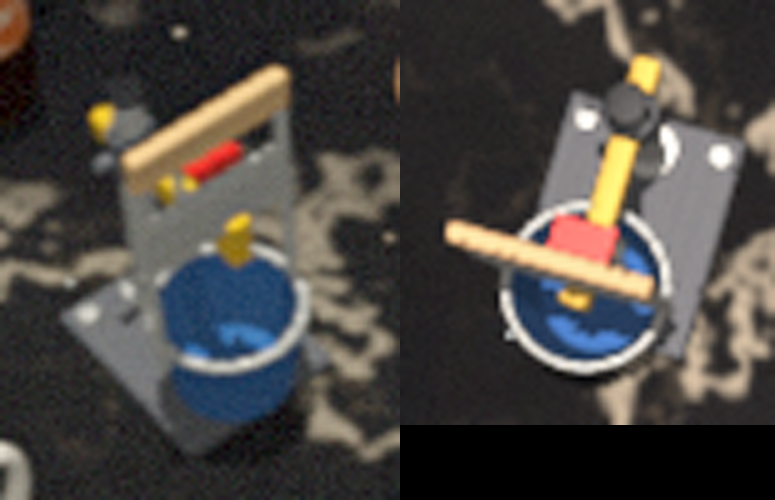

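The crop shows the grip's ends at scene-crop (131,172) and (283,85), and at top-crop (445,230) and (653,288). The red nose is behind the plate, and the pail's +x points up and slightly right in the top view.

```bash
cat > h.py <<'E'
import numpy as np
from station import env
def tri(obs):
    """obs: list of (calib,u,v); least squares"""
    A=[];b=[]
    for c,u,v in obs:
        K=np.array(c['intrinsics']);R=np.array(c['R']);t=np.array(c['t'])
        P=K@np.c_[R,t]
        for r in (u*P[2]-P[0],v*P[2]-P[1]):
            r=r/np.linalg.norm(r[:3]);A.append(r[:3]);b.append(-r[3])
    X,res,_,_=np.linalg.lstsq(np.array(A),np.array(b),rcond=None)
    return X,np.sqrt(res)
def onz(c,u,v,z):
    K=np.array(c['intrinsics']);R=np.array(c['R']);t=np.array(c['t'])
    o=-R.T@t;d=R.T@np.linalg.solve(K,[u,v,1]);return o+d*(z-o[2])/d[2]
def proj(c,X):
    p=np.array(c['intrinsics'])@(np.array(c['R'])@X+c['t']);return p[:2]/p[2]
E
python3 - <<'E'
from h import *
np.set_printoptions(precision=4,suppress=True)
cs,ct=env.calibration("scene"),env.calibration("top")
S=lambda u,v:(cs,205+u/5-.4,205+v/5-.4)
T=lambda u,v:(ct,185+(u-400)/5-.4,160+v/5-.4)
L=tri([S(131,170),T(447,232)]);R=tri([S(281,85),T(651,286)]);C=tri([S(207,128),T(549,259)])
print(L,R,C, np.linalg.norm(L[0]-R[0]))
d=L[0]-R[0];print("yaw of +y axis-90:",np.degrees(np.arctan2(d[1],d[0]))-90)
for z in(.214,.226):
  a,b=onz(*T(447,232),z),onz(*T(651,286),z);print(z,(a+b)/2,np.linalg.norm(a-b),np.degrees(np.arctan2(*(a-b)[[1,0]]))-90)
print("mat",tri([(cs,302.1,220.8),(ct,327.05,215.7)]),onz(ct,327.05,215.7,.008))
# stand base corners in top (z=.01), post top
for p in [(572,92),(743,142),(680,357)]: print(onz(*T(*p),.01))
E
```

```text
(array([0.4669, 0.1623, 0.2207]), array([0.0016])) (array([0.4452, 0.0707, 0.2145]), array([0.0011])) (array([0.4562, 0.1167, 0.2167]), array([0.0013])) 0.09431291763163904
yaw of +y axis-90: -13.359782457747869
0.214 [0.4572 0.1176 0.214 ] 0.09555385588131404 -13.726397794301775
0.226 [0.4561 0.1162 0.226 ] 0.09445526092670718 -13.726397794301747
mat (array([ 0.471 , -0.1642,  0.0051]), array([0.0013])) [ 0.47   -0.1643  0.008 ]
[0.5668 0.1313 0.01  ]
[0.5413 0.0377 0.01  ]
[0.4237 0.0691 0.01  ]
```

```bash
python3 -m inch '1 0.5 -0.4 -0.7 -0.5;1 1.3 -1.1 -1.4 -1.3;1 2.2 -1.9 -1.6 -2.2;1 3.1 -2.7 -1.6 -3.1;1 4.0 -3.4 -1.6 -4.0;1 4.9 -4.2 -1.6 -4.9;1 5.8 -5.0 -1.6 -5.8;1 6.7 -5.7 -1.6 -6.8'
```

```text
t: 1.1
eef_pos: [0.4522, -0.2432, 0.3362]
ee_rot: [-180.0, 0.0, 75.5]
force: [-0.1, -0.2, -0.1]
grip_width: 0.0856
gripper_force: 0.0
```

```bash
python3 -m inch '1 0.6 -0.1 0 0;1 1.5 -0.3 0 0;1 2.5 -0.6 0 0;1 3.5 -0.8 0 0;1 4.5 -1.1 0 0;1 5.5 -1.3 0 0;1 6.4 -1.6 0 0;1 7.0 -1.7 0 0'; python3 -m inch '1 0 0 0 0;1 0 0 0 0'; python3 - <<'E'
from h import *
import cv2,pickle
s=env.read_state();c=env.calibration("wrist");im=env.read_camera("wrist")
print(s['eef_pos'],s['ee_rot'],-np.array(c['R']).T@c['t'],c['R'][2]);pickle.dump(c,open("w1.pkl","wb"))
cv2.imwrite("pics/w1.png",im[:,:,::-1])
print([proj(c,np.array(p)) for p in [(.4669,.1623,.214),(.4452,.0707,.214)]],s['force'])
E
```

```text
t: 2.1
eef_pos: [0.458, 0.1172, 0.3362]
ee_rot: [-180.0, 0.0, 75.4]
force: [0.8, -0.4, -0.1]
grip_width: 0.0854
gripper_force: 0.0
t: 2.35
eef_pos: [0.4587, 0.1139, 0.3359]
ee_rot: [-180.0, 0.0, 75.2]
force: [-0.0, -0.6, 0.2]
grip_width: 0.0854
gripper_force: 0.0
[0.45869991 0.11387084 0.33593879] [-1.79968649e+02  4.96237912e-02  7.52045808e+01] [0.48058592 0.19054055 0.45424174] [-0.0778944  -0.29688916 -0.95172963]
[array([269.98593469, 138.31523044]), array([274.17393838, 264.82552152])] [-0.01459332 -0.57418033  0.22409543]
```

View pics/w1.png

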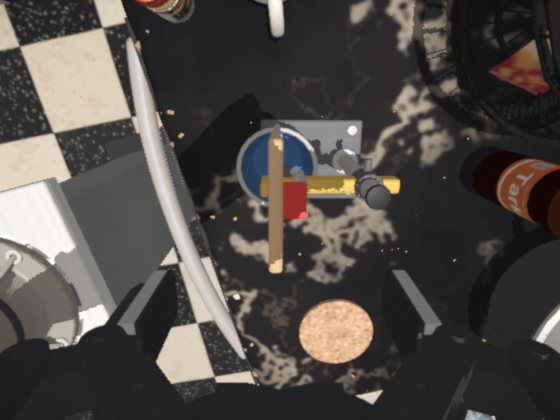

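The wrist view shows the grip running from (278,128) to (276,272), the arm from (262,187) to (399,185), the red nose at (294,200), and the mat centre at (336,331).

```bash
python3 - <<'E'
from h import *
import pickle
np.set_printoptions(precision=4,suppress=True)
c=pickle.load(open("w1.pkl","rb"));ct=env.calibration("top");cs=env.calibration("scene")
T=lambda u,v:(ct,185+(u-400)/5-.4,160+v/5-.4)
for z in(.214,.226):
  a,b=onz(c,278,129,z),onz(c,276.5,272,z);print(z,a,b,(a+b)/2,np.linalg.norm(a-b),np.degrees(np.arctan2(*(a-b)[[1,0]]))-90)
print(tri([(c,277.2,200),T(549,259),(cs,246,230.2)]),tri([(c,277.2,200),T(549,259)]))
a,b=onz(c,262,186.5,.15),onz(c,399,185,.15);print("arm",a,b,np.degrees(np.arctan2(*(b-a)[[1,0]])))
a,b=onz(c,262,121,.01),onz(c,361,121,.01);print("base",a,b,np.degrees(np.arctan2(*(b-a)[[1,0]])))
print("mat",onz(c,336,331,.008))
E
```

```text
0.214 [0.4737 0.1669 0.214 ] [0.4453 0.0644 0.214 ] [0.4595 0.1156 0.214 ] 0.10626835395760359 -15.45611633520214
0.226 [0.474 0.168 0.226] [0.4471 0.0707 0.226 ] [0.4606 0.1194 0.226 ] 0.10096028283363587 -15.456116335202154
(array([0.4581, 0.1171, 0.2138]), array([0.0043])) (array([0.4588, 0.1178, 0.2075]), array([0.0017]))
arm [0.4453 0.1158 0.15  ] [0.5627 0.0863 0.15  ] -14.146596896158501
base [0.4514 0.161  0.01  ] [0.5681 0.1302 0.01  ] -14.789756839530446
mat [ 0.4754 -0.1613  0.008 ]
```

```bash
python3 -m inch '1 0.07 0 0.4 0;1 0.07 0 0.9 0;1 0.07 0 1.4 0;1 0.07 0 1.8 0;1 0.07 0 2.1 0;1 0.07 0 2.3 0;1 0.07 0 2.3 0'; python3 - <<'E'
from h import *
import cv2,pickle
s=env.read_state();c=env.calibration("wrist");im=env.read_camera("wrist")
print(s['eef_pos'],s['ee_rot'],s['force']);pickle.dump(c,open("w2.pkl","wb"))
cv2.imwrite("pics/w2.png",im[:,:,::-1])
E
```

```text
t: 3.28
eef_pos: [0.4596, 0.1178, 0.2209]
ee_rot: [-180.0, 0.0, 75.2]
force: [0.4, 0.8, -0.3]
grip_width: 0.0855
gripper_force: 0.0
[0.45956652 0.11783056 0.22090783] [-1.79953662e+02  2.49545772e-02  7.52181752e+01] [ 0.40224186  0.84578271 -0.26457499]
```

View pics/w2.png

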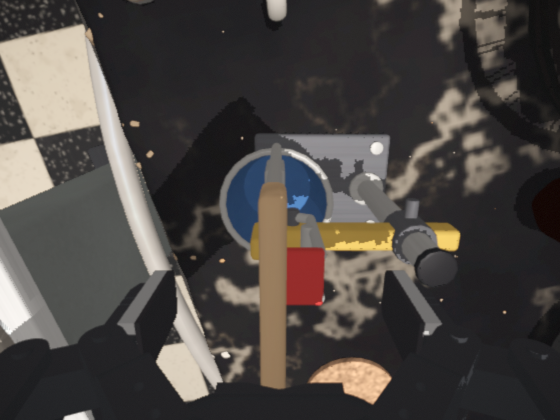

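The grip now runs down column ~273, between the finger tips at about (165,272) and (390,272). The nose is at (305,275) and the mat lies below. The grip sits roughly centred, so I'll check it numerically.

```bash
python3 - <<'E'
from h import *
import pickle
from scipy.spatial.transform import Rotation as Ro
np.set_printoptions(precision=4,suppress=True)
c1=pickle.load(open("w1.pkl","rb"));c2=pickle.load(open("w2.pkl","rb"));ct=env.calibration("top");cs=env.calibration("scene")
T=lambda u,v:(ct,185+(u-400)/5-.4,160+v/5-.4)
S=lambda u,v:(cs,205+u/5-.4,205+v/5-.4)
print(tri([(c1,278,129),(c2,272.5,186)]),tri([(c1,278,129),(c2,272.5,186),T(447,232),S(129,160)]))
s=env.read_state();R=Ro.from_euler('xyz',s['ee_rot'],degrees=True).as_matrix();p=s['eef_pos']
print("tips",[proj(c2,p+R@np.array([0,y,z])) for y in(-.0425,.0425) for z in(.012,.006)])
for v in(250,300,380):
  X=onz(c2,272.7,v,.226);print(X,R.T@(X-p))
E
```

```text
(array([0.4738, 0.1699, 0.2427]), array([0.001])) (array([0.4703, 0.1638, 0.2231]), array([0.0079]))
tips [array([173.5801, 290.6126]), array([169.3401, 298.6697]), array([378.0829, 290.608 ]), array([382.0594, 298.6642])]
[0.4657 0.1437 0.226 ] [ 0.0262 -0.0009 -0.0045]
[0.4605 0.1244 0.226 ] [ 0.0062 -0.001  -0.0045]
[0.451 0.089 0.226] [-0.0304 -0.0012 -0.0045]
```

```bash
python3 -m inch '0.6 0 -0.02 0 0;0.35 0 -0.02 0 0;0.25 0 -0.02 0 0;0.2 0 -0.02 0 0;0.15 0 -0.02 0 0;0 0 -0.02 0 0;0 0 -0.02 0 0;0 0 -0.02 0 0'; python3 -m inch '0 0 0 0 0;0 0 0 0 0'
```

```text
t: 4.32
eef_pos: [0.4583, 0.1186, 0.2214]
ee_rot: [-180.0, 0.0, 75.3]
force: [-3.4, 0.9, 5.7]
grip_width: 0.0095
gripper_force: 59.3
t: 4.58
eef_pos: [0.4584, 0.1187, 0.2214]
ee_rot: [-180.0, 0.0, 75.3]
force: [-4.8, 1.4, 6.5]
grip_width: 0.0088
gripper_force: 59.3
```

```bash
python3 -m inch '0 0 0 -0.02 0;0 0 0 -0.02 0;0 0 0 -0.02 0'; python3 -m inch '0 0 0 -0.02 0;0 0 0 -0.02 0;0 0 0 -0.02 0'
```

```text
t: 4.95
eef_pos: [0.4587, 0.1181, 0.222]
ee_rot: [-180.0, 0.0, 75.2]
force: [0.3, 0.7, -3.1]
grip_width: 0.009
gripper_force: 58.3
t: 5.32
eef_pos: [0.4588, 0.1184, 0.2233]
ee_rot: [180.0, -0.0, 75.2]
force: [0.5, -0.3, -3.6]
grip_width: 0.0091
gripper_force: 58.3
```

```bash
for i in 1 ; do python3 -m inch '0 0 0.02 0 0;0 0 0.04 0 0;0 0 0.06 0 0;0 0 0.08 0 0;0 0 0.08 0 0'; done; python3 -m inch '0 0 0.02 0 0;0 0 0.04 0 0;0 0 0.06 0 0;0 0 0.06 0 0;0 0 0.06 0 0'
```

```text
t: 5.95
eef_pos: [0.4627, 0.1174, 0.2233]
ee_rot: [-180.0, -0.0, 75.2]
force: [0.0, 0.5, -3.5]
grip_width: 0.0094
gripper_force: 58.3
t: 6.58
eef_pos: [0.4655, 0.1167, 0.2233]
ee_rot: [-180.0, 0.0, 75.2]
force: [0.3, -0.1, -3.8]
grip_width: 0.0091
gripper_force: 58.3
```

```bash
python3 -m inch '0 0 0.02 0 0;0 0 0.04 0 0;0 0 0.06 0 0;0 0 0.06 0 0;0 0 0.06 0 0'; python3 -m inch '0 0 0.02 0 0;0 0 0.04 0 0;0 0 0.04 0 0;0 0 0.04 0 0'
```

```text
t: 7.2
eef_pos: [0.4682, 0.1159, 0.2232]
ee_rot: [-180.0, 0.0, 75.2]
force: [-1.7, 0.3, -4.6]
grip_width: 0.0092
gripper_force: 58.3
t: 7.7
eef_pos: [0.4703, 0.1153, 0.2232]
ee_rot: [-180.0, 0.0, 75.2]
force: [-1.4, 0.0, -3.9]
grip_width: 0.0093
gripper_force: 58.3
```

```bash
python3 -m inch '0 0 0.02 0 0;0 0 0.04 0 0;0 0 0.06 0 0;0 0 0.06 0 0;0 0 0.06 0 0';python3 -m inch '0 0 0.02 0 0;0 0 0.04 0 0;0 0 0.04 0 0;0 0 0.04 0 0'
```

```text
t: 8.32
eef_pos: [0.4731, 0.1146, 0.2232]
ee_rot: [-180.0, 0.0, 75.2]
force: [-4.0, 0.5, -4.4]
grip_width: 0.0091
gripper_force: 58.4
t: 8.82
eef_pos: [0.475, 0.1142, 0.2232]
ee_rot: [-180.0, 0.0, 75.2]
force: [-4.9, 1.6, -5.1]
grip_width: 0.0091
gripper_force: 58.4
```

```bash
python3 -m inch '0 0 0.02 0 0;0 0 0.02 0 0;0 0 0.02 0 0';python3 -m inch '0 0 0.02 0 0;0 0 0.02 0 0;0 0 0.02 0 0'
```

```text
t: 9.2
eef_pos: [0.476, 0.1139, 0.2232]
ee_rot: [-180.0, 0.0, 75.2]
force: [-5.2, 1.5, -5.1]
grip_width: 0.0087
gripper_force: 58.5
t: 9.57
eef_pos: [0.4768, 0.1136, 0.2232]
ee_rot: [-180.0, 0.0, 75.2]
force: [-5.1, 1.5, -5.8]
grip_width: 0.0091
gripper_force: 58.6
```

```bash
python3 -m inch '0 0 0.02 0 0;0 0 0.02 0 0;0 0 0.02 0 0';python3 -m inch '0 0 0.01 0 0;0 0 0.01 0 0;0 0 0.01 0 0'
```

```text
t: 9.95
eef_pos: [0.4775, 0.1135, 0.223]
ee_rot: [-179.9, 0.0, 75.3]
force: [-5.9, 1.9, -4.5]
grip_width: 0.009
gripper_force: 58.7
t: 10.32
eef_pos: [0.4777, 0.1134, 0.2229]
ee_rot: [-179.9, 0.0, 75.3]
force: [-6.6, 1.4, -5.2]
grip_width: 0.009
gripper_force: 58.6
```

```bash
python3 -m inch '0 0 0.01 0 0;0 0 0.01 0 0;0 0 0.01 0 0';python3 - <<'E'
from h import *
import cv2
im=env.read_camera("scene");im2=env.read_camera("wrist")
a=cv2.resize(im[205:305,205:285],None,fx=5,fy=5,interpolation=cv2.INTER_CUBIC)
b=cv2.resize(im2[130:330,190:390],None,fx=2,fy=2)
o=np.zeros((500,800,3),np.uint8);o[:,:400]=a;o[:400,400:]=b;cv2.imwrite("pics/p1.png",o[:,:,::-1])
E
```

```text
t: 10.7
eef_pos: [0.4781, 0.1132, 0.2228]
ee_rot: [-179.9, 0.0, 75.3]
force: [-6.4, 2.4, -5.5]
grip_width: 0.0088
gripper_force: 58.6
```

View pics/p1.png

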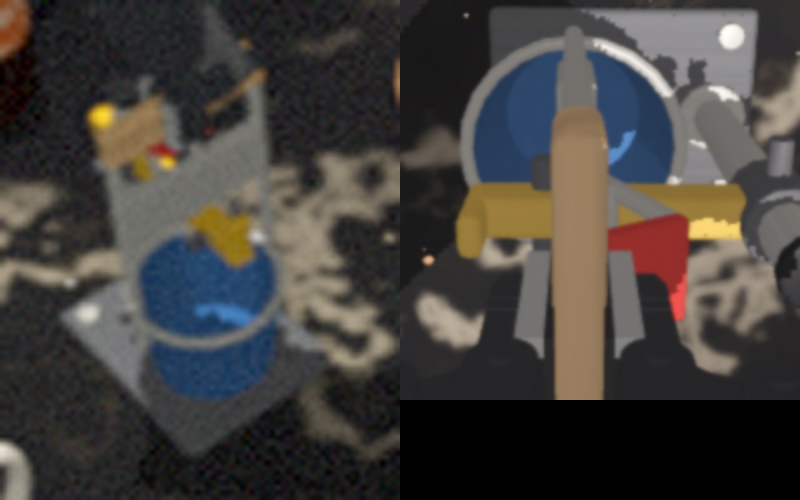

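Scene crop: the pail is pushed back, with the plate behind the yellow tip at (225,235). Wrist crop: the red nose at (650,260) is tilted back from the grip. Force is about 7 N and there is no steep rise yet, so I'll carry on in half-millimetre steps.

```bash
python3 -m inch '0 0 0.01 0 0;0 0 0.01 0 0;0 0 0.01 0 0';python3 -m inch '0 0 0.01 0 0;0 0 0.01 0 0;0 0 0.01 0 0'
```

```text
t: 11.18
eef_pos: [0.4784, 0.1132, 0.2228]
ee_rot: [-179.9, 0.0, 75.3]
force: [-7.2, 1.7, -5.8]
grip_width: 0.0089
gripper_force: 58.7
t: 11.55
eef_pos: [0.4787, 0.1131, 0.2227]
ee_rot: [-179.8, 0.1, 75.3]
force: [-7.8, 2.2, -4.1]
grip_width: 0.0091
gripper_force: 58.9
```

```bash
python3 -m inch '0 0 0.01 0 0;0 0 0.01 0 0;0 0 0.01 0 0';python3 -m inch '0 0 0.01 0 0;0 0 0.01 0 0;0 0 0.01 0 0'
```

```text
t: 11.92
eef_pos: [0.4789, 0.1131, 0.2227]
ee_rot: [-179.8, 0.1, 75.3]
force: [-8.6, 1.8, -4.0]
grip_width: 0.009
gripper_force: 59.2
t: 12.3
eef_pos: [0.4791, 0.1131, 0.2227]
ee_rot: [-179.8, 0.1, 75.3]
force: [-9.1, 2.8, -3.2]
grip_width: 0.0092
gripper_force: 59.5
```

```bash
python3 -m inch '0 0 0 -0.02 0;0 0 0 -0.04 0;0 0 0 -0.06 0;0 0 0 -0.06 0';python3 -m inch '0 0 0 -0.02 0;0 0 0 -0.04 0;0 0 0 -0.04 0'
```

```text
t: 12.8
eef_pos: [0.479, 0.1128, 0.2255]
ee_rot: [-179.8, 0.1, 75.3]
force: [-8.4, 2.4, -5.5]
grip_width: 0.0091
gripper_force: 59.1
t: 13.18
eef_pos: [0.4801, 0.113, 0.2285]
ee_rot: [-179.9, 0.0, 75.3]
force: [-7.3, 1.3, 1.0]
grip_width: 0.0093
gripper_force: 59.9
```

```bash
python3 -m inch '0 0 0 0 0;0 0 0 0 0';python3 -m inch '0 0 0 -0.02 0;0 0 0 -0.02 0;0 0 0 -0.02 0'
```

```text
t: 13.42
eef_pos: [0.4804, 0.113, 0.2288]
ee_rot: [-179.9, 0.0, 75.3]
force: [-7.7, 1.6, 0.7]
grip_width: 0.0089
gripper_force: 59.9
t: 13.8
eef_pos: [0.4805, 0.1129, 0.2294]
ee_rot: [-180.0, 0.0, 75.3]
force: [-6.4, 1.7, -2.8]
grip_width: 0.009
gripper_force: 59.0
```

```bash
python3 -m inch '0 0 0 -0.02 0;0 0 0 -0.04 0;0 0 0 -0.06 0;0 0 0 -0.06 0';python3 -m inch '0 0 0 -0.02 0;0 0 0 -0.04 0;0 0 0 -0.06 0;0 0 0 -0.06 0'
```

```text
t: 14.3
eef_pos: [0.4804, 0.1126, 0.232]
ee_rot: [-179.9, 0.0, 75.3]
force: [-5.1, 1.1, -6.5]
grip_width: 0.0093
gripper_force: 58.5
t: 14.8
eef_pos: [0.4804, 0.1126, 0.235]
ee_rot: [-179.9, 0.0, 75.3]
force: [-5.5, 1.9, -5.9]
grip_width: 0.0092
gripper_force: 58.6
```

```bash
python3 -m inch '0 0 0 -0.02 0;0 0 0 -0.04 0;0 0 0 -0.06 0;0 0 0 -0.08 0;0 0 0 -0.08 0';python3 -m inch '0 0 0 -0.02 0;0 0 0 -0.04 0;0 0 0 -0.06 0;0 0 0 -0.08 0;0 0 0 -0.08 0'
```

```text
t: 15.42
eef_pos: [0.4804, 0.1126, 0.239]
ee_rot: [-179.9, 0.0, 75.3]
force: [-5.2, 0.7, -5.7]
grip_width: 0.009
gripper_force: 58.6
t: 16.05
eef_pos: [0.4805, 0.1126, 0.243]
ee_rot: [-179.9, 0.0, 75.3]
force: [-5.4, 0.8, -5.7]
grip_width: 0.0093
gripper_force: 58.6
```

```bash
python3 -m inch '0 0 -0.02 0 0;0 0 -0.06 0 0;0 0 -0.12 0 0;0 0 -0.18 0 0;0 0 -0.24 0 0;0 0 -0.3 0 0;0 0 -0.3 0 0';python3 -m inch '0 0 -0.03 0 0;0 0 -0.08 0 0;0 0 -0.14 0 0;0 0 -0.2 0 0;0 0 -0.26 0 0;0 0 -0.3 0 0;0 0 -0.3 0 0'
```

```text
t: 16.92
eef_pos: [0.4664, 0.1166, 0.2434]
ee_rot: [180.0, -0.0, 75.3]
force: [-0.8, 0.6, -3.9]
grip_width: 0.0088
gripper_force: 58.8
t: 17.8
eef_pos: [0.4521, 0.1202, 0.2434]
ee_rot: [180.0, -0.0, 75.2]
force: [-0.0, -0.3, -4.2]
grip_width: 0.009
gripper_force: 58.8
```

```bash
python3 -m inch '0 0 -0.06 0 0;0 0 -0.16 0 0;0 0 -0.26 0 0;0 0 -0.36 0 0;0 0 -0.48 0 0;0 0 -0.6 0 0;0 0 -0.7 0 0;0 0 -0.7 0 0'; python3 - <<'E'
from h import *
import cv2
im=env.read_camera("scene");im2=env.read_camera("top")
a=cv2.resize(im[195:315,205:285],None,fx=5,fy=5,interpolation=cv2.INTER_CUBIC)
b=cv2.resize(im2[160:260,180:260],None,fx=5,fy=5)
o=np.zeros((600,800,3),np.uint8);o[:,:400]=a;o[:500,400:]=b;cv2.imwrite("pics/p2.png",o[:,:,::-1])
E
```

```text
t: 18.8
eef_pos: [0.4178, 0.1292, 0.2433]
ee_rot: [180.0, 0.0, 75.3]
force: [-0.3, 0.1, -3.9]
grip_width: 0.009
gripper_force: 58.8
```

View pics/p2.png

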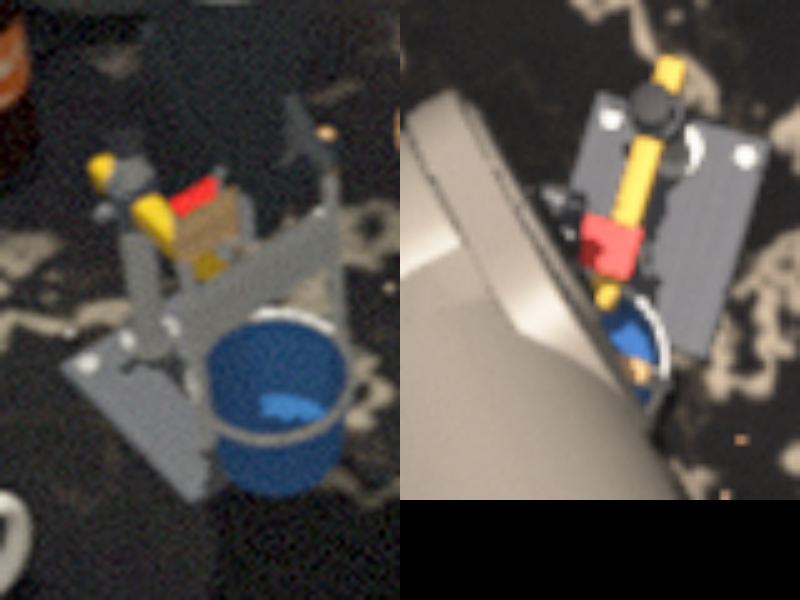

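The plate is now well in front of the hook tip, which is at (605,295) in the top crop, and the keeper has closed again. I'll turn the +y rod further forward and slide sideways, keeping the rim below the hook.

```bash
python3 -m inch '0 0 0 0 -0.7;0 0 0 0 -1.4;0 0 0 0 -2.1;0 -0.2 0.04 0 -2.5;0 -0.5 0.11 0 -2.5;0 -0.8 0.18 0 -2.5;0 -1.2 0.3 0 -2.5;0 -1.6 0.42 0 -2.5'; python3 -m inch '0 0 0 0 0'
```

```text
t: 19.9
eef_pos: [0.4183, 0.0457, 0.2433]
ee_rot: [180.0, -0.0, 95.2]
force: [-0.4, -0.1, -3.2]
grip_width: 0.0091
gripper_force: 58.7
t: 20.02
eef_pos: [0.4182, 0.0448, 0.2432]
ee_rot: [-180.0, 0.0, 95.1]
force: [-0.5, 0.9, -3.9]
grip_width: 0.009
gripper_force: 58.7
```

```bash
python3 -m inch '0 -0.4 0.03 0 0;0 -1.0 0.1 0 0;0 -1.6 0.2 0 0;0 -2.2 0.32 0 0;0 -2.8 0.45 0 0;0 -3.4 0.58 0 0;0 -3.9 0.66 0 0;0 -4.25 0.7 0 0'; python3 -m inch '0 0 0 0 0;0 0 0 0 0;0 0 0 0 0'; python3 - <<'E'
from h import *
import cv2,pickle
np.set_printoptions(precision=4,suppress=True)
im=env.read_camera("scene");im2=env.read_camera("top");im3=env.read_camera("wrist")
pickle.dump(env.calibration("wrist"),open("w3.pkl","wb"))
a=cv2.resize(im[140:260,260:340],None,fx=5,fy=5,interpolation=cv2.INTER_CUBIC)
b=cv2.resize(im2[170:250,285:365],None,fx=4,fy=4);w=cv2.resize(im3,None,fx=.5,fy=.5)
w=im3[80:360,80:480];
o=np.zeros((600,800,3),np.uint8);o[:,:400]=a;o[:320,400:720]=b;o[320:,400:]=w;cv2.imwrite("pics/p3.png",o[:,:,::-1])
E
```

```text
t: 21.02
eef_pos: [0.4729, -0.1626, 0.2432]
ee_rot: [180.0, -0.0, 95.2]
force: [-0.7, 0.2, -4.2]
grip_width: 0.0089
gripper_force: 58.7
t: 21.4
eef_pos: [0.4723, -0.1607, 0.2434]
ee_rot: [-180.0, -0.0, 95.3]
force: [-0.1, 0.2, -3.5]
grip_width: 0.0092
gripper_force: 58.8
```

View pics/p3.png

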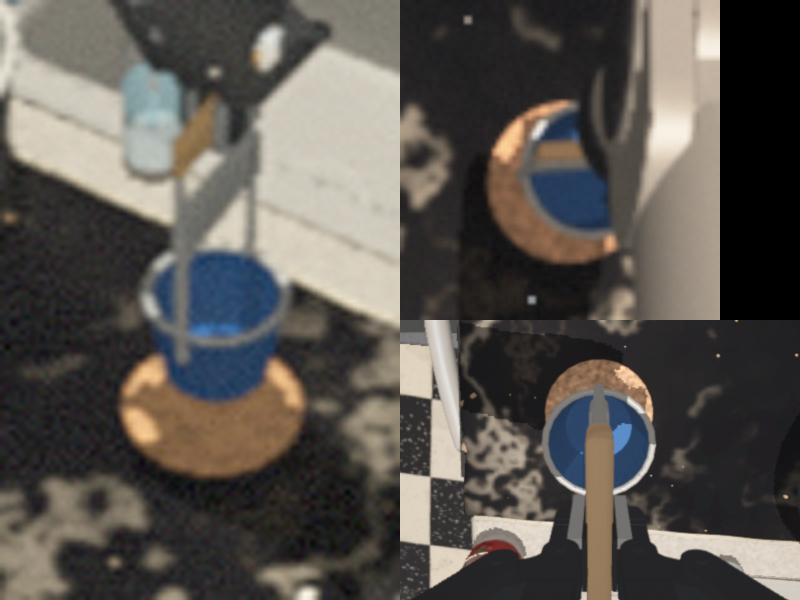

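Scene crop: the rim ellipse is centred at (216,296). In the wrist crop it is at (599,443), and the mat's left, right and top edges are at 546, 652 and 360. In the top crop the rim's left edge is at 525 and its rows run 103–238. The soap bottle stands well behind.

```bash
python3 - <<'E'
from h import *
import pickle
from scipy.spatial.transform import Rotation as Ro
np.set_printoptions(precision=4,suppress=True)
cw=pickle.load(open("w3.pkl","rb"));cs=env.calibration("scene");ct=env.calibration("top")
s=env.read_state();p=s['eef_pos'];print(p,s['ee_rot'])
print("rim tri",tri([(cs,302.8,198.8),(cw,279,203)]))
z=.100
print("rim scene",onz(cs,302.8,198.8,z),"wrist",onz(cw,279,203,z),"top x",onz(ct,285+131/4+16,170+170/4-.4,z),"left",onz(ct,285+125/4,170+170/4-.4,z))
print("mat top",onz(ct,327.05,215.7,.008),"scene",onz(cs,302.1,220.8,.008),"mat wrist topedge",onz(cw,279,120,.008))
print("mat wrist L/R", onz(cw,226,167,.008),onz(cw,332,167,.008))
print("bottom lowest scene",onz(cs,260+218/5-.4,140+400/5-.4,.040))
E
```

```text
[ 0.4723 -0.1614  0.2434] [179.9906   0.0067  95.2977]
rim tri (array([ 0.4743, -0.1676,  0.0937]), array([0.0011]))
rim scene [ 0.4702 -0.1626  0.1   ] wrist [ 0.4747 -0.1651  0.1   ] top x [ 0.4716 -0.1693  0.1   ] left [ 0.4707 -0.1252  0.1   ]
mat top [ 0.47   -0.1643  0.008 ] scene [ 0.4702 -0.1613  0.008 ] mat wrist topedge [ 0.4696 -0.1099  0.008 ]
mat wrist L/R [ 0.4206 -0.161   0.008 ] [ 0.5272 -0.1511  0.008 ]
bottom lowest scene [ 0.4533 -0.1409  0.04  ]
```

Each camera puts the rim within about 1.5 mm of the mat's centre, and the pail is upright. Lowering now.

```bash
python3 -m inch '0 0.02 0 0.1 0;0 0.02 0 0.2 0;0 0.02 0 0.3 0;0 0.02 0 0.38 0;0 0.02 0 0.46 0;0 0.02 0 0.52 0;0 0.02 0 0.56 0;0 0.02 0 0.56 0'; python3 -m inch '0 0 0 0.01 0;0 0 0 0.02 0;0 0 0 0.03 0;0 0 0 0.03 0'
```

```text
t: 22.55
eef_pos: [0.4722, -0.161, 0.2152]
ee_rot: [-180.0, -0.0, 95.2]
force: [0.6, -0.1, -3.7]
grip_width: 0.0094
gripper_force: 58.7
t: 23.05
eef_pos: [0.4722, -0.161, 0.2138]
ee_rot: [-180.0, 0.0, 95.2]
force: [0.2, 0.5, -3.8]
grip_width: 0.009
gripper_force: 58.7
```

```bash
python3 -m inch '0 0 0 0.01 0;0 0 0 0.02 0;0 0 0 0.02 0;0 0 0 0.02 0'; python3 -m inch '0 0 0 0.01 0;0 0 0 0.02 0;0 0 0 0.02 0;0 0 0 0.02 0'
```

```text
t: 23.55
eef_pos: [0.4722, -0.161, 0.2128]
ee_rot: [180.0, -0.0, 95.2]
force: [-0.4, 0.2, -4.5]
grip_width: 0.0091
gripper_force: 58.7
t: 24.05
eef_pos: [0.4723, -0.161, 0.2119]
ee_rot: [180.0, 0.0, 95.2]
force: [0.3, -0.6, -3.1]
grip_width: 0.009
gripper_force: 58.8
```

```bash
python3 -m inch '0 0 0 0.01 0;0 0 0 0.01 0;0 0 0 0.01 0'; python3 -m inch '0 0 0 0.01 0;0 0 0 0.01 0;0 0 0 0.01 0'; python3 -m inch '0 0 0 0.01 0;0 0 0 0.01 0;0 0 0 0.01 0'
```

```text
t: 24.42
eef_pos: [0.4726, -0.1611, 0.2118]
ee_rot: [180.0, 0.0, 95.2]
force: [-1.9, -0.3, 3.7]
grip_width: 0.0093
gripper_force: 59.9
t: 24.8
eef_pos: [0.4728, -0.1612, 0.2118]
ee_rot: [179.9, 0.1, 95.2]
force: [-2.5, -0.8, 8.6]
grip_width: 0.0094
gripper_force: 60.8
t: 25.18
eef_pos: [0.473, -0.1613, 0.2118]
ee_rot: [179.9, 0.1, 95.2]
force: [-3.4, -0.5, 12.7]
grip_width: 0.009
gripper_force: 61.4
```

```bash
python3 -m inch '0 0 0 -0.02 0;0 0 0 -0.02 0;0 0 0 -0.02 0'; python3 -m inch '0.1 0 0 0 0;0.2 0 0 0 0;0.3 0 0 0 0;0.45 0 0 0 0;0.6 0 0 0 0;0.6 0 0 0 0'
```

```text
t: 25.55
eef_pos: [0.4726, -0.1612, 0.2118]
ee_rot: [180.0, 0.0, 95.2]
force: [-0.8, -0.9, 6.1]
grip_width: 0.0092
gripper_force: 60.3
t: 26.3
eef_pos: [0.4722, -0.1609, 0.2113]
ee_rot: [-180.0, -0.0, 95.2]
force: [0.3, -0.4, 0.3]
grip_width: 0.0513
gripper_force: 0.0
```

Released with no residual force. Next: raise, back away towards the right, and look.

```bash
python3 -m inch '0.6 0 0 -0.3 0;0.6 0 0 -0.8 0;0.6 0 0 -1.5 0;0.6 0 0 -2.3 0;0.6 0 0 -2.6 0;0.6 -0.8 0.3 -2.6 0;0.6 -1.8 0.7 -2.6 0;0.6 -2.6 1.0 -2.6 0'; python3 -m inch '0.6 0 0 0 0;0.6 0 0 0 0'; python3 - <<'E'
from h import *
import cv2
im=env.read_camera("scene");im2=env.read_camera("top")
a=cv2.resize(im[140:260,260:340],None,fx=5,fy=5,interpolation=cv2.INTER_CUBIC)
b=cv2.resize(im2[120:270,130:380],None,fx=1.6,fy=1.6)
c=cv2.resize(im2[170:250,285:365],None,fx=4,fy=4)
o=np.zeros((600,800,3),np.uint8);o[:,:400]=a;o[:240,400:]=b;o[250:570,400:720]=c;cv2.imwrite("pics/p4.png",o[:,:,::-1])
E
```

```text
t: 27.3
eef_pos: [0.5341, -0.2878, 0.3409]
ee_rot: [-180.0, 0.0, 95.2]
force: [0.4, -0.2, -0.2]
grip_width: 0.0513
gripper_force: 0.0
t: 27.55
eef_pos: [0.5337, -0.2849, 0.3408]
ee_rot: [-180.0, -0.1, 95.3]
force: [-0.4, -0.2, 0.6]
grip_width: 0.0514
gripper_force: 0.0
```

View pics/p4.png

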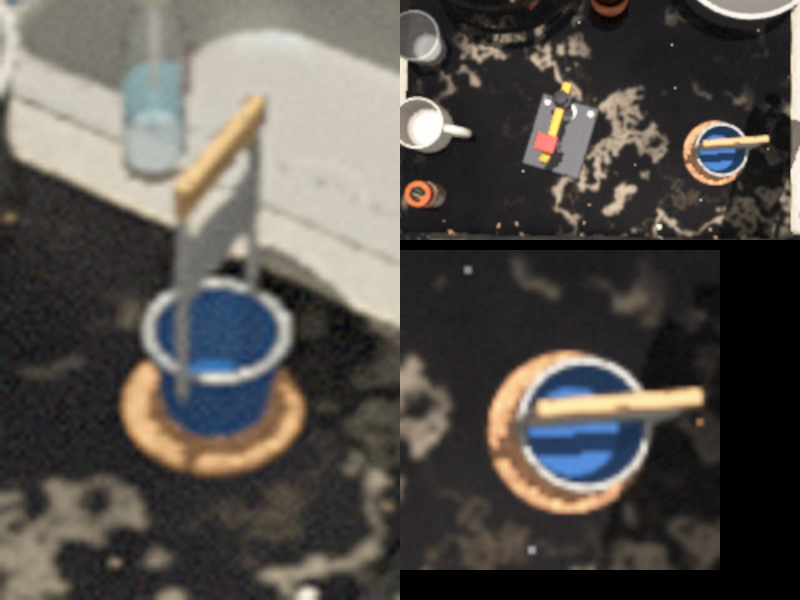

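The pail stands upright on the mat. The rim centre is at (218,330) in the scene crop and (585,423) in the top crop. The stand and bystanders look unchanged. One last check of the centring, then I'll hand it in.

```bash
python3 - <<'E'
from h import *
cs=env.calibration("scene");ct=env.calibration("top")
a=onz(cs,260+218/5-.4,140+330/5-.4,.068);b=onz(ct,331,213,.068);print(a,b)
ok=np.hypot(*(a-[.4702,-.1613,.068])[:2]),np.hypot(*(b-[.470,-.1643,.068])[:2]);print(ok)
if max(ok)<.007: print(env.finish_job())
E
```

```text
[ 0.47111356 -0.16713927  0.068     ] [ 0.47208691 -0.16678469  0.068     ]
(np.float64(0.005910305903506263), np.float64(0.0032448227047624776))
the job is handed in; nothing more can be done
None
```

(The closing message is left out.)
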